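# Hook a bin bracket into a slotted upright and lock it down

## Task

Take the steel bracket that has two hook tabs on its rear, hook both tabs into the two slots of the upright, and push it down past the ball catch until it is fully home and locked, then let go. The head of the upright is not always clamped at the same height, so feel for it, and never load bracket and upright against each other with more than about 50 N. Leave everything else on the bench where it is.

Things in the scene. Friction and masses are not known exactly. Their poses are not given: they have to be found in the camera images.
- grip (a point): Centre of the rib (48 x 12 x 45 mm high) of the bracket to mount, gripped across its 12 mm (y). Loose, 0.25 to 0.42 kg, stands on its shelf plate. Axes of the bracket: z up, +x out of its rear (tab) side. In its frame (mm; see bracket) this point is x -38, y 0, z 27.5; rib x -62..-14, y +-6, z 5..50. The similar bracket without tabs and openings is not wanted.
- bracket: The same bracket; origin: rear face, middle, underside. mm: shelf plate x -80..0, y +-40, z 0..5; rear plate x -4..0, y +-45, z 5..62, open in the middle (y +-12) but for a crossbar z 34..38 and a top bar z 54..62; two L-shaped tabs at y +30 and -30, 8 wide: neck x 0..5.5, z 44..51, and leg x 5.5..9.5, z 24..51 (hangs 20 below the neck).
- seat (a point): Point of the bracket's rear face midway between its tabs at the underside of their necks (44 mm above the bracket's underside); axes as the bracket. Home: this point at the face at the true height of the slots' lower ends. To enter, hold it 20 to 23 mm higher, push within 1.5 mm of flush with the face, then lower.
- face (a point): Point on the front face of the slotted upright, midway between its slots, at the nominal height of their lower ends, 130 mm above the bench. z up, -x out of the face towards the robot, y along it. True height: the head is clamped by hand up to 6 mm above or below nominal; this point does not follow it. Slots at y +30 and -30, 11 mm wide, 30 mm high.
- post: The whole upright, fixed to the bench; origin on the bench below face, same axes. Foot 120 x 120 x 8 mm (x -20..100), column, and a grey head 100 wide, 88 high: front sheet 4 mm, hollow 9 mm behind it. Head's flat top: 46 mm above the slots' lower ends, x 4..60 mm. Slots, ball and top shift together with the clamped height; the clamp does not slip in use.
- catch (a joint): Sprung, free-rolling 12 mm ball standing 3 mm out of the face, midway between the slots, level with their lower ends. Value: pushed in by 0 (out) to 0.006 m; spring 5.5 N at 0, +0.6 N/mm. The crossbar rests on it 15 mm before home; the weight alone does not pass it. Some 6 to 14 N of push does, and it springs out above the crossbar once home.
- plain: The plain steel bracket without tabs, 80 x 90 x 62 mm; a bystander, not to be disturbed; origin at its underside.
- module0: Small circuit module, 50 x 50 x 36 mm; a bystander, not to be disturbed; origin at its underside.
- module1: Small circuit module, 50 x 50 x 36 mm; a bystander, not to be disturbed; origin at its underside.
- driver: Screwdriver lying on the bench; a bystander, not to be disturbed.
- flux: Small bottle, 44 mm across, 100 mm tall; a bystander, not to be disturbed; origin at its underside.
- spool: Grey spool, 70 mm across, 30 mm tall; a bystander, not to be disturbed; origin at its underside.
- relay: Black relay, 60 x 40 x 30 mm; a bystander, not to be disturbed; origin at its underside.
Things that resemble listed ones, but are neither listed nor needed, are in the scene too. Leave any pink look-alike of the bracket alone.

How it is judged:
By the outcome, as a careful person would: the job done as asked, in the order asked, and still so for the second after the job is handed in, with the robot touching nothing.
It also fails if it takes over 61 s, if anything falls off the work surface, if the arm or the gripper's body presses on something with over 40 N, if the wrist force passes 120 N, or if a joint passes its speed limit or range.

## Robot

A 6-joint arm with a two-finger parallel gripper is mounted at the origin on the work surface. World frame = base frame: x ahead of the robot, y to its left, z up, the work surface at z = 0. Lengths are in m, angles in rad, forces in N, time in s.
With the tool pointing down it reaches from about 0.4 to 0.825 m from the base axis. Payload 7 kg.
Tool frame: the origin (TCP) lies on the mounting face of the last link; the fingertips stand 173 mm ahead of it and the grasp point (between the pads) lies 155 mm ahead of it (robot.tcp_to_grasp is the distance from the TCP to the grasp point, in m); z points along the fingers, x is the direction in which the jaws open and shut, and the axes are right-handed (so a half turn about z gives the same grasp; the last joint's range is limited). The gripper opens to 85 mm and grips with 20 to 120 N. Pads are 22 mm wide; open, the fingers measure 114 mm over their backs; the gripper's body (76 mm by 85 mm) begins 54 mm behind the grasp point. The pads swing forward as they close: fully open they stand 13 mm farther back than shut.
Start: joints at [1.581, 0.359, 0.012, 0, -1.224, -0.288], TCP at [0.185, 0.649, 0.405] pointing down, gripper open.
Joint ranges: [-3.07, 3.07], [-1.43, 2.12], [-1.02, 1.25], [-3.03, 1.67], [-3.05, -0], [-3.03, 3.03]. Speed limits (rad/s): [2.39, 2.39, 3.01, 3.14, 3.14, 3.14].

## Interface

Orientations are given as a unit quaternion [x, y, z, w].
In Python, from plant import robot gives the robot as it stands.
- The arm moves only by the tool drive_tool, never from a script. Its argument "plan" is text: rows parted by semicolons, each of 4 numbers parted by spaces: the shift along the tool's x, y, z in mm, then the turn about the tool's z in degrees. In form: dx dy dz spin; .... A call has 1 to 5 rows; each row shifts and turns the commanded pose from where the row before left it, along the tool's axes as they then stand; what a row does not reach is not made up. A row lasts 1/8 s, in which the tool goes at most 62.5 mm and 10.7 degrees, less where a joint would pass 70% of its speed; a pose out of reach is approached as far as the arm can. A call is refused whole if a number of a shift passes 62.5 or a number of a turn 10.7, either way. A call with a gripper value outside its range is refused whole. "claw" is the opening, from 0 (shut) to 1 (fully open), set as the call begins (left out, the last holds). The fingers move at their own pace and stop on an object; "force" is the grip in N (left out, the last holds). Time passes only in rows, so rows that do not move let the fingers close. It gives the time, the measured TCP pose, the force and the opening at its end, in the units of the state.
- robot.get_obs(): the state, without advancing time (a new reading comes with each control period).
- robot.camera(name): name is "scene" or "top" or "wrist"; returns a dict with "color" (480x640x3 uint8, red, green, blue), "fx", "fy", "cx", "cy" (pixels), "camera_from_world" (4x4, takes a point from world to camera coordinates). Camera axes: x right, y down, z forward; pixel columns grow to the right and rows downward; lengths in m; the calibration is good to about 2 mm. A picture is of the moment at which its call begins. There is no depth.
- robot.job_done(): hands the job in, once; it reports no verdict.
The state is a dict: "time_s": time; "q": joint angles; "joint_vel": joint speeds; "joint_efforts": joint torques, N m; "tcp_pos": TCP position; "eef_rot": TCP orientation; "force": force on the tool from outside, world axes, zero at the start; "moment": the same for the moment, N m; "opening": finger opening in m.
Only numpy, scipy, OpenCV 4.12 (cv2) and the standard library are available. Lean on these libraries where they do the work, as an engineer would, in place of code of your own. Each camera call takes 0.05 s, during which the arm holds its last target.

## Working session

There is one attempt and no reset: what is moved stays moved. The work goes in short steps, Python scripts to look and compute and a tool call to move; the robot and the scene stay as the last step left them, time stands still between calls to the robot, and variables do not carry over. Pictures are saved under pics/ and viewed, and the job is handed in when it is done.

Besides the shell and the picture viewer there is one more tool, called after ">>>" as name(argument=value, ...), one argument or row to a line, values as JSON. drive_tool: Moves the arm, as the interface text tells. Its arguments: {"type":"object","properties":{"plan":{"type":"string"},"claw":{"type":"number"},"force":{"type":"number"}},"required":["plan"]}

```bash
mkdir -p pics; ls; cat > h.py <<'E'
import numpy as np, cv2, pickle
from plant import robot
def cam(name,fn):
    c=robot.camera(name); cv2.imwrite('pics/'+fn+'.png',c['color'][:,:,::-1]); pickle.dump(c,open('pics/'+fn+'.pkl','wb')); return c
def load(fn): return pickle.load(open('pics/'+fn+'.pkl','rb'))
def ray(c,u,v):
    M=np.array(c['camera_from_world']); R=M[:3,:3]; t=M[:3,3]
    d=R.T@np.array([(u-c['cx'])/c['fx'],(v-c['cy'])/c['fy'],1]); return -R.T@t,d
def onz(c,u,v,z):
    o,d=ray(c,u,v); return o+d*(z-o[2])/d[2]
def proj(c,p):
    M=np.array(c['camera_from_world']); q=M[:3,:3]@np.array(p)+M[:3,3]; return c['fx']*q[0]/q[2]+c['cx'],c['fy']*q[1]/q[2]+c['cy']
def tri(c1,p1,c2,p2):
    o1,d1=ray(c1,*p1);o2,d2=ray(c2,*p2);d1/=np.linalg.norm(d1);d2/=np.linalg.norm(d2)
    s=np.linalg.lstsq(np.array([d1,-d2]).T,o2-o1,rcond=None)[0]; a=o1+s[0]*d1;b=o2+s[1]*d2
    return (a+b)/2,np.linalg.norm(a-b)
E
python3 - <<'E'
from h import *
for n in ['scene','top','wrist']:
    c=cam(n,n+'0'); o,_=ray(c,320,240); print(n,c['fx'],o)
print(robot.get_obs()); print(robot.tcp_to_grasp)
E
```

```text
pics
scene 583.3782775568303 [1.0249249  0.30582939 1.02791786]
top 566.9042049803579 [ 0.30214098 -0.04170504  1.40114867]
wrist 381.30472952226785 [0.26004935 0.62741367 0.37329279]
{'time_s': 0.15, 'q': array([ 1.58111185e+00,  3.59268261e-01,  1.12627655e-02, -2.72547097e-04,
       -1.22410749e+00, -2.88097200e-01]), 'joint_vel': array([ 0.00180849, -0.00280692,  0.00254447,  0.00101987,  0.00084359,
        0.00050697]), 'joint_efforts': array([-1.38069023e-03, -5.83876348e+01,  2.93653607e+01,  6.94054037e+00,
       -4.24166123e-03, -4.32679983e-06]), 'tcp_pos': array([0.18506407, 0.64898801, 0.40394298]), 'eef_rot': array([-6.02365096e-01,  7.98220421e-01, -4.53407579e-04, -4.94205490e-04]), 'force': array([ 0.15114667,  0.14523493, -0.18181559]), 'moment': array([0.01653519, 0.03109147, 0.01980246]), 'opening': 0.08541194773492047}
0.1547
```

View pics/scene0.png

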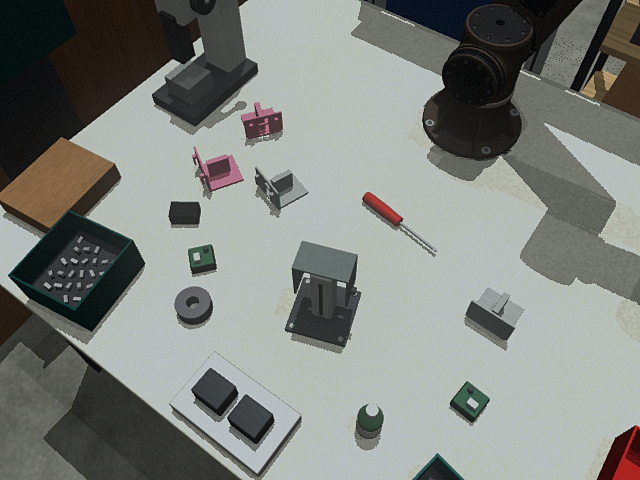

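View pics/top0.png

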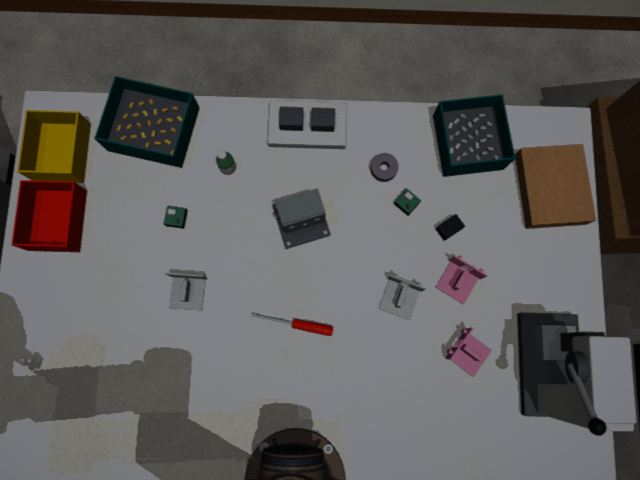

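View pics/wrist0.png

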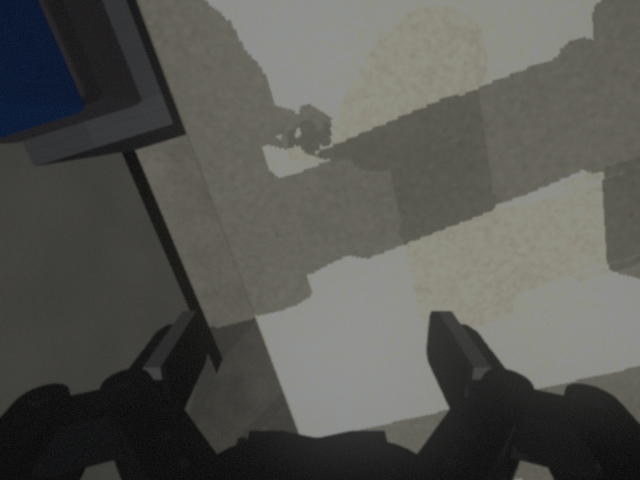

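```bash
python3 - <<'E'
from h import *
a=load('top0')['color'][:,:,::-1];b=load('scene0')['color'][:,:,::-1]
def crop(im,x,y,w,h): return cv2.resize(im[y:y+h,x:x+w],(400,300),interpolation=cv2.INTER_CUBIC)
g=np.vstack([np.hstack([crop(a,360,255,80,60),crop(a,145,255,80,60)]),np.hstack([crop(b,230,145,100,75),crop(b,450,270,100,75)])])
cv2.imwrite('pics/crop1.png',g)
g=np.hstack([crop(a,260,180,80,60),crop(b,270,230,120,90)])
g=np.hstack([cv2.resize(a[180:255,260:345],(400,353),interpolation=2),cv2.resize(b[235:350,275:375],(400,460),interpolation=2)[:353]])
cv2.imwrite('pics/crop2.png',g)
E
```

```text
(no output)
```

View pics/crop1.png

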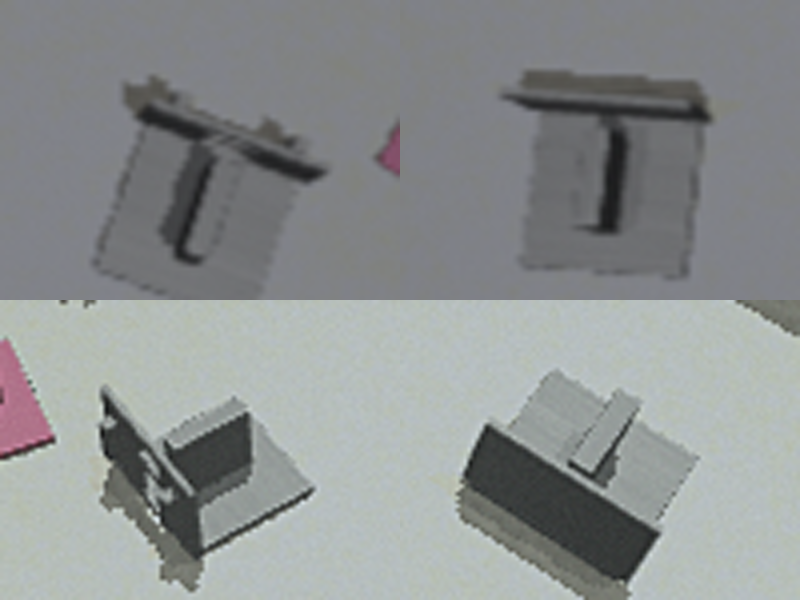

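View pics/crop2.png

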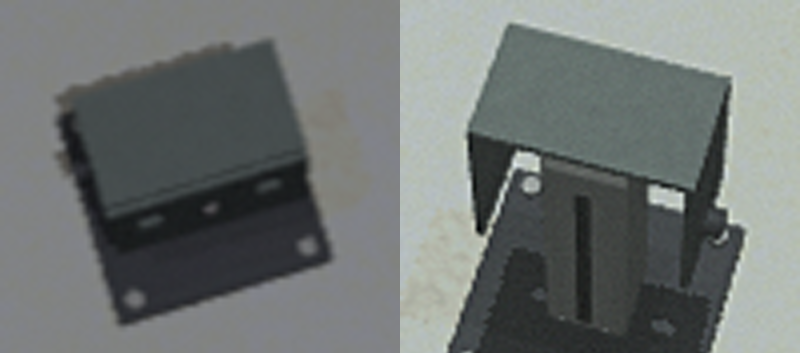

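```bash
python3 - <<'E'
from h import *
t=load('top0')
A=onz(t,389.5,275,.062);B=onz(t,425.2,288.6,.062);C=onz(t,379.4,308.3,.005)
print(A,B,C,np.linalg.norm(A-B),np.degrees(np.arctan2(*(A-B)[[1,0]])))
# post head top: crop2 scale 4.706
f=lambda u,v:(260+u/4.706,180+v/4.706)
P=[onz(t,*f(*p),.176) for p in [(107,215),(307,158),(272,40),(80,92)]]
for p in P: print(p)
print([np.linalg.norm(P[i]-P[(i+1)%4]) for i in range(4)])
for p in [(133,299),(308,245),(120,325),(330,262)]: print(onz(t,*f(*p),.008))
o=robot.get_obs()
from scipy.spatial.transform import Rotation as R
T=R.from_quat(o['eef_rot']).as_matrix(); c=load('wrist0');oo,d=ray(c,320,240)
print('cam in tool',T.T@(oo-o['tcp_pos']),T.T@(np.array(c['camera_from_world'])[:3,:3].T)); print(T)
E
```

```text
[ 0.47592891 -0.20860914  0.062     ] [ 0.44601222 -0.293416    0.062     ] [ 0.400558   -0.19134652  0.005     ] 0.08992892786391345 70.5690628098259
[0.56375644 0.04219484 0.176     ]
[ 0.59409712 -0.05088872  0.176     ]
[ 0.65126525 -0.03266004  0.176     ]
[0.62291504 0.05747373 0.176     ]
[np.float64(0.09790355400929414), np.float64(0.060003999839537386), np.float64(0.0944871938050122), np.float64(0.06109979767860062)]
[0.55451306 0.03801058 0.008     ]
[ 0.58653117 -0.05398136  0.008     ]
[0.54032932 0.04432273 0.008     ]
[ 0.57765168 -0.06594057  0.008     ]
cam in tool [ 0.00013645 -0.07802307  0.03066042] [[ 9.99999882e-01 -4.58053312e-04  1.64463134e-04]
 [ 3.86578456e-04  9.52877959e-01  3.03353666e-01]
 [-2.95665447e-04 -3.03353566e-01  9.52878023e-01]]
[[-2.74312094e-01 -9.61640690e-01 -2.42736029e-04]
 [-9.61639794e-01  2.74312171e-01 -1.31922265e-03]
 [ 1.33520363e-03 -1.28454103e-04 -9.99999100e-01]]
```

>>> drive_tool(
  plan="37 -38 0 0;37 -38 0 0;37 -38 0 0;37 -38 0 0;37 -38 0 0",
)

```text
time_s: 0.78
tcp_pos: [0.3176, 0.4174, 0.4046]
eef_rot: [-0.602, 0.798, -0.0, -0.0]
force: [2.0, 0.2, 0.2]
opening: 0.0853
```

>>> drive_tool(
  plan="37 -38 0 0;37 -38 0 0;37 -38 0 0;37 -38 0 0;37 -38 0 0",
)

```text
time_s: 1.4
tcp_pos: [0.4495, 0.1874, 0.4048]
eef_rot: [-0.603, 0.798, 0.0, 0.0]
force: [1.5, 1.2, 0.5]
opening: 0.0856
```

>>> drive_tool(
  plan="37 -38 0 0;37 -38 0 0;37 -38 0 0;37 -38 0 0;0 0 0 0",
)

```text
time_s: 2.02
tcp_pos: [0.5557, 0.0022, 0.4038]
eef_rot: [-0.601, 0.8, 0.0, -0.001]
force: [-0.1, 1.1, -0.6]
opening: 0.0852
```

```bash
python3 - <<'E'
from h import *
cam('wrist','w1'); print(robot.get_obs()['time_s'],robot.get_obs()['tcp_pos'])
E
```

```text
2.075 [0.55503394 0.00346803 0.40393545]
```

View pics/w1.png

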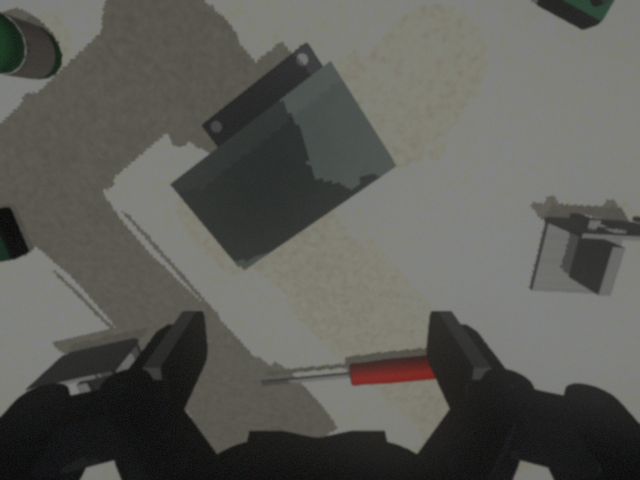

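```bash
python3 - <<'E'
from h import *
c=load('w1');g=cv2.cvtColor(c['color'],cv2.COLOR_RGB2GRAY)
p=np.array([(331,62),(396,165),(245,269),(172,184)],np.float32).reshape(-1,1,2)
q=cv2.cornerSubPix(g,p.copy(),(5,5),(-1,-1),(3,50,.01)).reshape(-1,2);print(q)
for z in(.17,.176,.182):
  P=[onz(c,*x,z) for x in q]; print(z,[np.round(np.linalg.norm(P[i]-P[(i+1)%4])*1000,1) for i in range(4)])
  d=P[2]-P[1]; print(np.round(P,4).tolist(), (P[1]+P[2])/2, np.degrees(np.arctan2(d[1],d[0]))-90)
im=c['color'][:,:,::-1]
v=np.hstack([cv2.resize(im[150:280,160:290],(400,400),interpolation=2),cv2.resize(im[100:230,300:430],(400,400),interpolation=2)])
cv2.imwrite('pics/crop3.png',v)
E
```

```text
[[330.2493    60.603447]
 [395.7226   165.72273 ]
 [244.32455  269.37946 ]
 [169.76315  184.0391  ]]
0.17 [np.float64(61.4), np.float64(101.6), np.float64(61.3), np.float64(104.1)]
[[0.6548, -0.0338, 0.17], [0.5967, -0.0534, 0.17], [0.5635, 0.0427, 0.17], [0.6209, 0.0645, 0.17]] [ 0.58009985 -0.00534111  0.17      ] 19.025067276052553
0.176 [np.float64(59.6), np.float64(98.6), np.float64(59.5), np.float64(101.0)]
[[0.6541, -0.0334, 0.176], [0.5977, -0.0524, 0.176], [0.5655, 0.0409, 0.176], [0.6211, 0.062, 0.176]] [ 0.58158977 -0.00576221  0.176     ] 19.02506727605261
0.182 [np.float64(57.8), np.float64(95.6), np.float64(57.7), np.float64(97.9)]
[[0.6534, -0.033, 0.182], [0.5987, -0.0514, 0.182], [0.5675, 0.039, 0.182], [0.6214, 0.0596, 0.182]] [ 0.58307969 -0.00618332  0.182     ] 19.025067276052567
```

View pics/crop3.png

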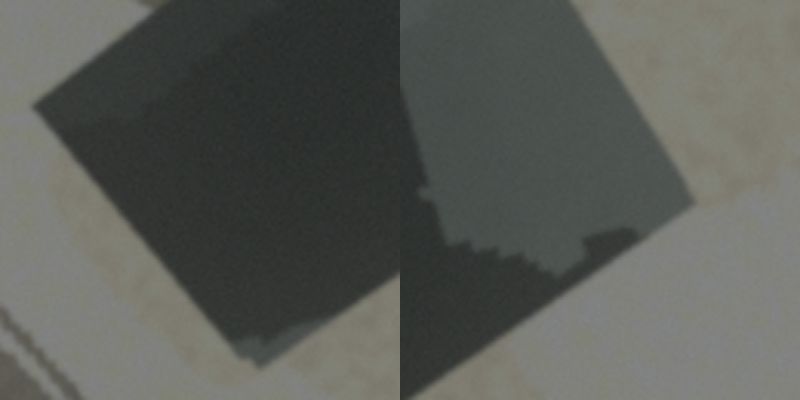

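>>> drive_tool(
  plan="40 10 0 0;40 10 0 0;0 0 0 0;0 0 0 0",
)

```text
time_s: 2.58
tcp_pos: [0.5134, -0.0657, 0.405]
eef_rot: [-0.603, 0.798, -0.0, 0.0]
force: [-0.0, 0.0, 0.7]
opening: 0.0859
```

```bash
python3 - <<'E'
from h import *
cam('wrist','w2'); print(robot.get_obs()['time_s'],robot.get_obs()['tcp_pos'])
E
```

```text
2.625 [ 0.51362842 -0.06550696  0.4049046 ]
```

>>> drive_tool(
  plan="40 10 0 0;40 10 0 0;0 0 0 0;0 0 0 0",
)

```text
time_s: 3.12
tcp_pos: [0.4728, -0.1372, 0.4047]
eef_rot: [-0.603, 0.798, -0.0, 0.0]
force: [1.1, 0.9, -0.7]
opening: 0.0853
```

```bash
python3 - <<'E'
from h import *
cam('wrist','w3'); print(robot.get_obs()['time_s'],robot.get_obs()['tcp_pos'])
E
```

```text
3.175 [ 0.47297306 -0.13705244  0.40468806]
```

View pics/w2.png

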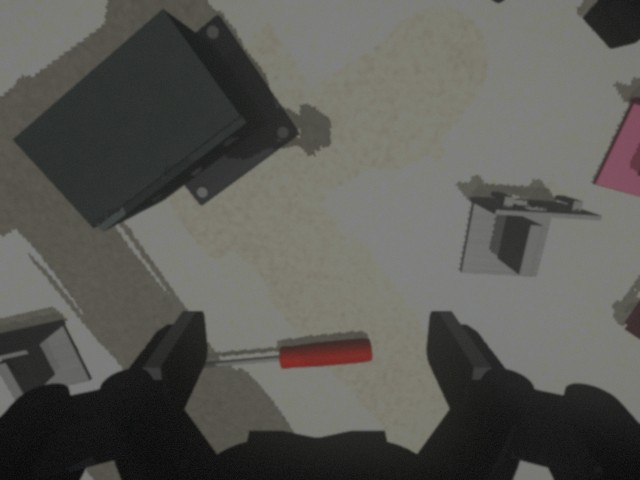

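View pics/w3.png

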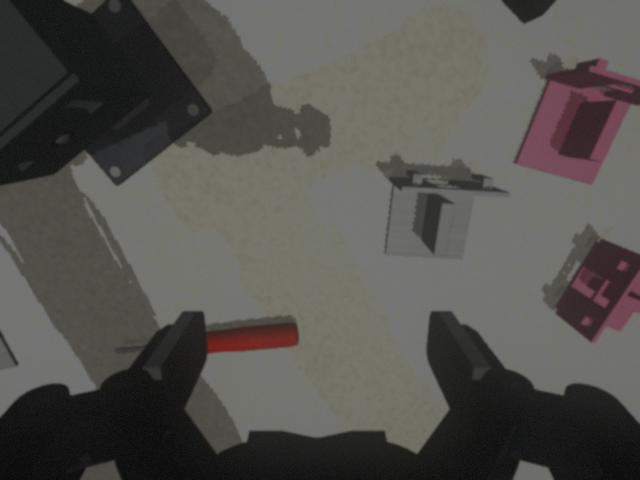

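```bash
python3 - <<'E'
from h import *
c=load('w3');im=c['color'][:,:,::-1]
cv2.imwrite('pics/crop4.png',cv2.convertScaleAbs(cv2.resize(im[145:270,370:520],(750,625)[:2],interpolation=2)[:600],alpha=1.4))
im=load('w2')['color'][:,:,::-1]
cv2.imwrite('pics/crop5.png',cv2.convertScaleAbs(cv2.resize(im[90:250,80:280],(800,640),interpolation=2)[:600],alpha=1.9))
E
```

```text
(no output)
```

View pics/crop4.png

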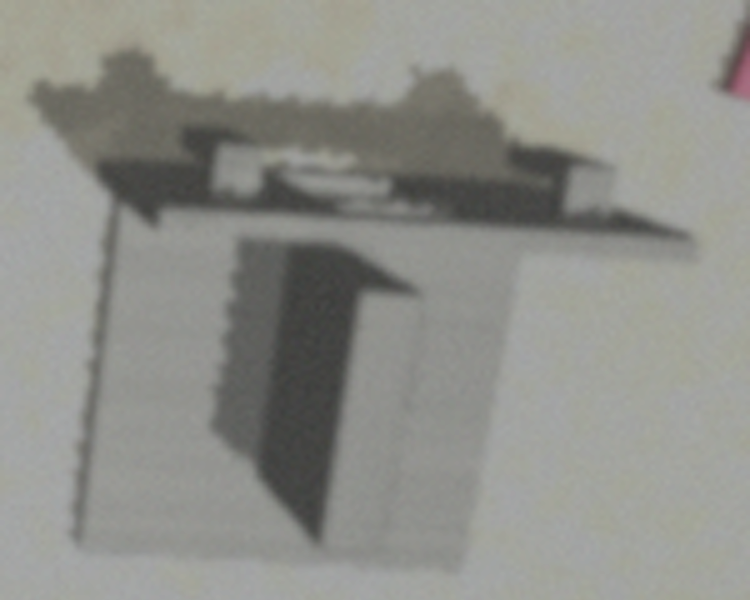

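View pics/crop5.png

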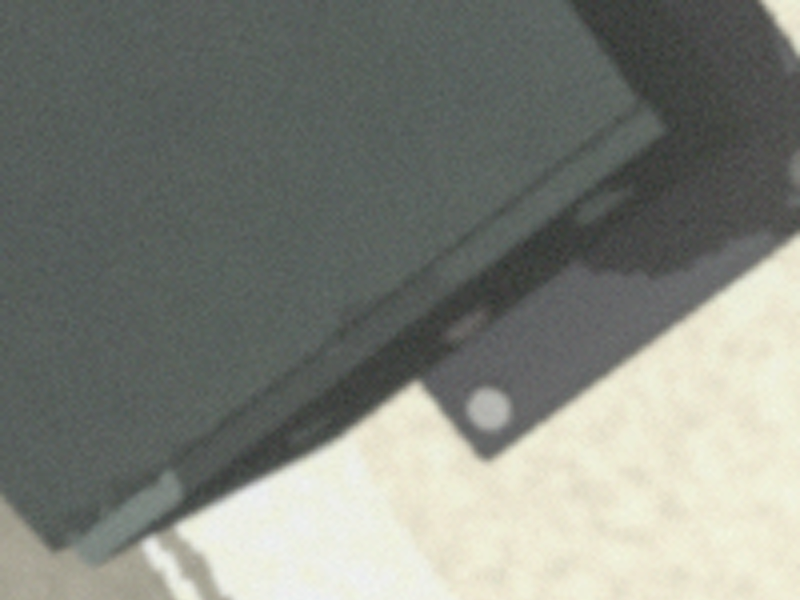

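```bash
python3 - <<'E'
from h import *
a=load('w1');b=load('w2')
im1=a['color'][:,:,::-1];im=b['color'][:,:,::-1]
f=lambda im,x,y:cv2.convertScaleAbs(cv2.resize(im[y-20:y+20,x-20:x+20],(400,400),interpolation=2),alpha=1.6)
cv2.imwrite('pics/crop6.png',np.hstack([f(im1,330,62),f(im1,172,184)]))
im=np.pad(im,((20,20),(20,20),(0,0)))
cv2.imwrite('pics/crop7.png',np.hstack([f(im,184,30),f(im,37,157)]))
E
```

```text
(no output)
```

View pics/crop6.png

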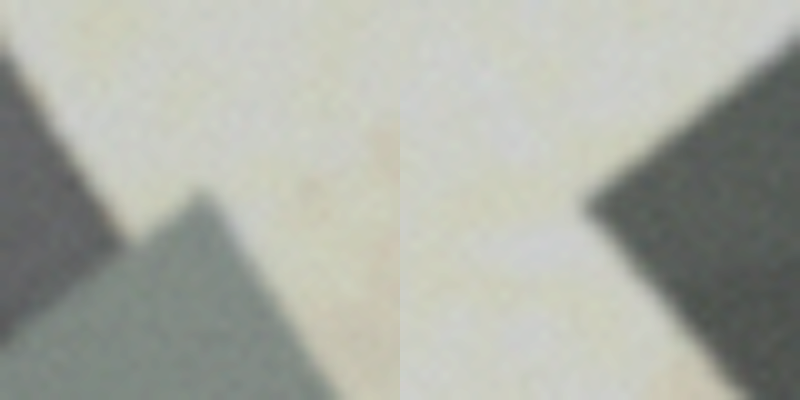

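View pics/crop7.png

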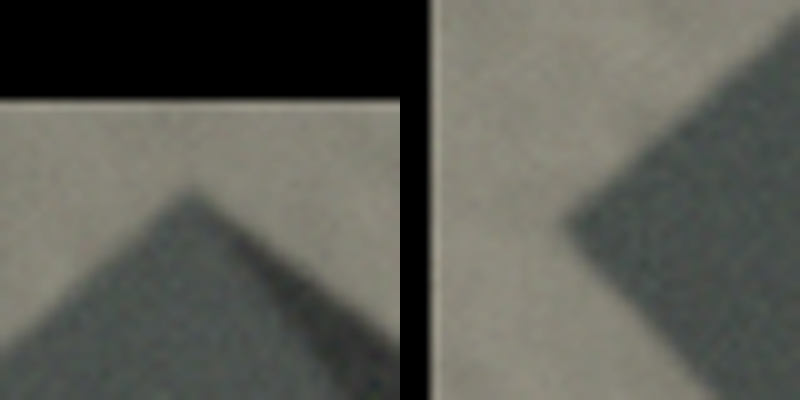

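```bash
python3 - <<'E'
from h import *
a=load('w1');b=load('w2');c=load('w3')
R1,e1=tri(a,(330.3,61),b,(163.2,8.8)); R2,e2=tri(a,(170.6,184.4),b,(13.3,139)); print(R1,e1,R2,e2)
for z in (.172,.174,.176,.178):
  for k,q in((a,[(330.3,61),(170.6,184.4)]),(b,[(163.2,8.8),(13.3,139),(93.75,227.5),(240,116.3)])):
    P=[onz(k,*x,z) for x in q]; print(z,np.round(P,4)[:,:2].tolist(),[np.round(np.linalg.norm(P[i]-P[i-1])*1000,1) for i in range(len(P))],np.degrees(np.arctan2(*(P[1]-P[0])[[1,0]]))-90)
print('bracket')
L=onz(c,401,187,.062);Rr=onz(c,509,192,.062);d=L-Rr;print(L,Rr,np.linalg.norm(d),np.degrees(np.arctan2(d[1],d[0]))-90)
S1=onz(c,385,254,.005);S2=onz(c,462.3,259,.005);d=S1-S2;print(S1,S2,np.linalg.norm(d),np.degrees(np.arctan2(d[1],d[0]))-90)
m=(L+Rr)/2;n=(S1+S2)/2;d=m-n;print('rear mid',m,'shelf end mid',n,np.linalg.norm(d[:2]),np.degrees(np.arctan2(d[1],d[0])))
rr=[onz(c,370+x/5,145+y/5,.05) for x,y in((360,292),(420,295),(322,545),(385,548))];print('rib',np.round(rr,4))
E
```

```text
[ 0.65383538 -0.03330491  0.17756558] 0.000146181827695902 [0.62111925 0.06067889 0.17819153] 0.00038399274978068496
0.172 [[0.6544, -0.0337], [0.6207, 0.0634]] [np.float64(102.7), np.float64(102.7)] 19.198200771243833
0.172 [[0.6558, -0.0318], [0.6223, 0.0652], [0.5679, 0.0464], [0.6009, -0.0504]] [np.float64(58.0), np.float64(102.6), np.float64(57.5), np.float64(102.3)] 19.021173533589646
0.174 [[0.6542, -0.0335], [0.6208, 0.0625]] [np.float64(101.7), np.float64(101.7)] 19.198200771243776
0.174 [[0.6551, -0.0324], [0.622, 0.0637], [0.5681, 0.0451], [0.6007, -0.0508]] [np.float64(57.4), np.float64(101.6), np.float64(57.0), np.float64(101.3)] 19.021173533589632
0.176 [[0.654, -0.0334], [0.6209, 0.0617]] [np.float64(100.7), np.float64(100.7)] 19.198200771243805
0.176 [[0.6544, -0.0329], [0.6216, 0.0622], [0.5683, 0.0438], [0.6006, -0.0512]] [np.float64(56.8), np.float64(100.6), np.float64(56.4), np.float64(100.3)] 19.021173533589675
0.178 [[0.6537, -0.0332], [0.621, 0.0609]] [np.float64(99.7), np.float64(99.7)] 19.19820077124382
0.178 [[0.6538, -0.0335], [0.6213, 0.0607], [0.5685, 0.0424], [0.6005, -0.0515]] [np.float64(56.2), np.float64(99.6), np.float64(55.8), np.float64(99.3)] 19.021173533589618
bracket
[ 0.47846398 -0.21102976  0.062     ] [ 0.44997233 -0.29586201  0.062     ] 0.08948901823579818 -18.565074293845058
[ 0.40261891 -0.19031147  0.005     ] [ 0.37542563 -0.26575162  0.005     ] 0.08019158767338054 -19.82228592522908
rear mid [ 0.46421816 -0.25344588  0.062     ] shelf end mid [ 0.38902227 -0.22803155  0.005     ] 0.07937449493635562 -18.673972805995476
rib [[ 0.4521 -0.2442  0.05  ]
 [ 0.4488 -0.254   0.05  ]
 [ 0.4081 -0.2293  0.05  ]
 [ 0.4044 -0.2401  0.05  ]]
```

>>> drive_tool(
  plan="56 8 40 0;56 8 40 3.1;0 0 0 0;0 0 0 0",
  claw=0.6,
)

```text
time_s: 3.68
tcp_pos: [0.4316, -0.2307, 0.3326]
eef_rot: [-0.581, 0.814, -0.0, -0.0]
force: [0.7, -0.1, 0.1]
opening: 0.0515
```

```bash
cat >> h.py <<'E'
from scipy.spatial.transform import Rotation as Ro
def st(tx=None,ty=None,tz=None):
    o=robot.get_obs();T=Ro.from_quat(o['eef_rot']).as_matrix();p=o['tcp_pos'];m=-T[:,1]
    print('t',round(o['time_s'],2),'tcp',p.round(4),'yaw',np.degrees(np.arctan2(m[1],m[0])).round(2),'zax',T[:,2].round(4),'F',o['force'].round(1),'M',o['moment'].round(2),'op',round(o['opening'],4))
    if tx is not None: print('rem tool mm',(T.T@(np.array([tx,ty,tz])-p)*1000).round(1))
    return o
E
python3 - <<'E'
from h import *
st(.4264,-.2404,.195); cam('wrist','w4')
E
```

```text
t 3.67 tcp [ 0.4316 -0.2307  0.3326] yaw -18.98 zax [-0.e+00 -3.e-04 -1.e+00] F [ 0.7 -0.1  0.1] M [ 0.02 -0.05  0.01] op 0.0515
rem tool mm [ 10.8   1.8 137.6]
```

View pics/w4.png

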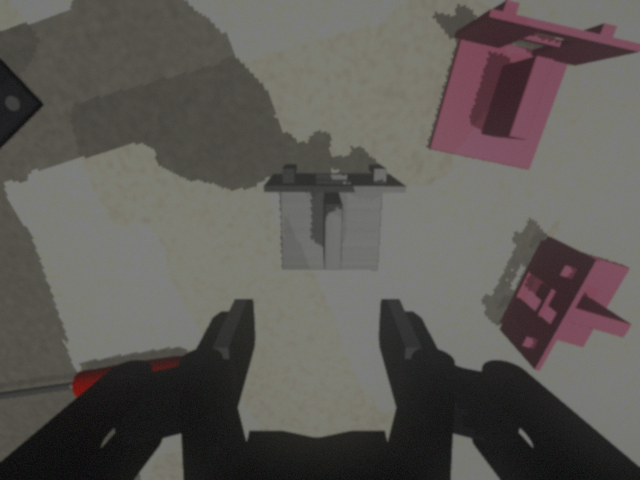

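```bash
python3 - <<'E'
from h import *
c=load('w4')
im=c['color'][:,:,::-1]
cv2.imwrite('pics/crop8.png',cv2.convertScaleAbs(cv2.resize(im[155:280,255:415],(800,625),interpolation=2)[:600],alpha=1.5))
E
```

```text
(no output)
```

View pics/crop8.png

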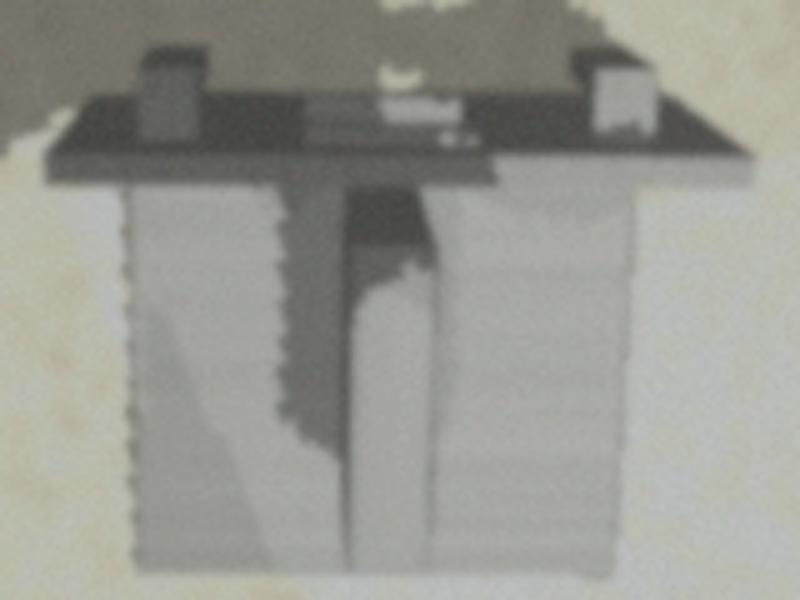

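```bash
python3 - <<'E'
from h import *
c=load('w4');f=lambda x,y,z:onz(c,255+x/5,155+y/5,z)
L,Rr=f(46,157,.062),f(755,160,.062);d=L-Rr;print(np.linalg.norm(d),(L+Rr)/2,np.degrees(np.arctan2(d[1],d[0]))-90)
L,Rr=f(46,184,.062),f(755,185,.062);d=L-Rr;print(np.linalg.norm(d),(L+Rr)/2,np.degrees(np.arctan2(d[1],d[0]))-90)
L,Rr=f(135,572,.005),f(612,575,.005);d=L-Rr;print(np.linalg.norm(d),(L+Rr)/2,np.degrees(np.arctan2(d[1],d[0]))-90)
q=[f(345,250,.05),f(434,250,.05),f(350,570,.05),f(432,570,.05)];print(np.mean(q,0),np.round(q,4))
E
```

```text
0.08960823196839438 [ 0.46356512 -0.25428372  0.062     ] -19.251526139456217
0.08997727676490334 [ 0.46042078 -0.25324483  0.062     ] -19.090031043317154
0.07989492061865817 [ 0.38883241 -0.22780921  0.005     ] -19.401528488606147
[ 0.42819841 -0.24176758  0.05      ] [[ 0.4522 -0.2433  0.05  ]
 [ 0.4483 -0.2546  0.05  ]
 [ 0.4081 -0.2291  0.05  ]
 [ 0.4043 -0.2401  0.05  ]]
```

>>> drive_tool(
  plan="11.2 2.2 30 0.2;0 0 50 0;0 0 50 0;0 0 0 0;0 0 0 0",
)

```text
time_s: 4.35
tcp_pos: [0.4266, -0.2405, 0.2043]
eef_rot: [-0.58, 0.815, -0.001, 0.001]
force: [0.7, -0.2, 0.2]
opening: 0.0514
```

```bash
python3 - <<'E'
from h import *
st(.4259,-.2408,.195); cam('wrist','w5')
E
```

```text
t 4.35 tcp [ 0.4266 -0.2405  0.2043] yaw -19.1 zax [ 1.9e-03 -7.0e-04 -1.0e+00] F [ 0.7 -0.2  0.2] M [ 0.02 -0.02  0.02] op 0.0514
rem tool mm [0.5 0.6 9.3]
```

View pics/w5.png

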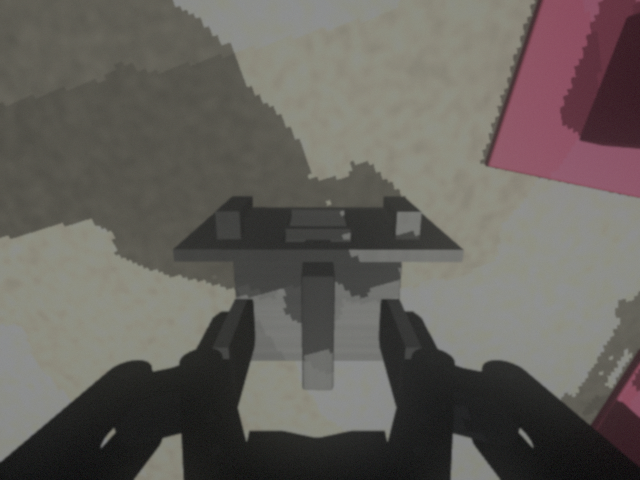

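>>> drive_tool(
  plan="0.4 0.5 9 0;0 0 0 0;0 0 0 0",
)

```text
time_s: 4.78
tcp_pos: [0.4245, -0.2412, 0.1939]
eef_rot: [-0.579, 0.815, -0.0, 0.0]
force: [0.1, 0.3, -0.5]
opening: 0.0514
```

>>> drive_tool(
  plan="0 0 0 0;0 0 0 0;0 0 0 0;0 0 0 0;0 0 0 0",
  claw=0,
  force=80,
)

```text
time_s: 5.4
tcp_pos: [0.4245, -0.2411, 0.1938]
eef_rot: [-0.579, 0.815, -0.0, 0.0]
force: [-1.5, 2.1, 5.1]
opening: 0.0107
```

```bash
python3 - <<'E'
from h import *
st(.4259,-.2408,.195); cam('wrist','w6')
E
```

```text
t 5.4 tcp [ 0.4245 -0.2411  0.1938] yaw -19.21 zax [ 4.e-04 -1.e-04 -1.e+00] F [-1.5  2.1  5.1] M [0.61 0.35 0.02] op 0.0107
rem tool mm [-0.7 -1.2 -1.2]
```

View pics/w6.png

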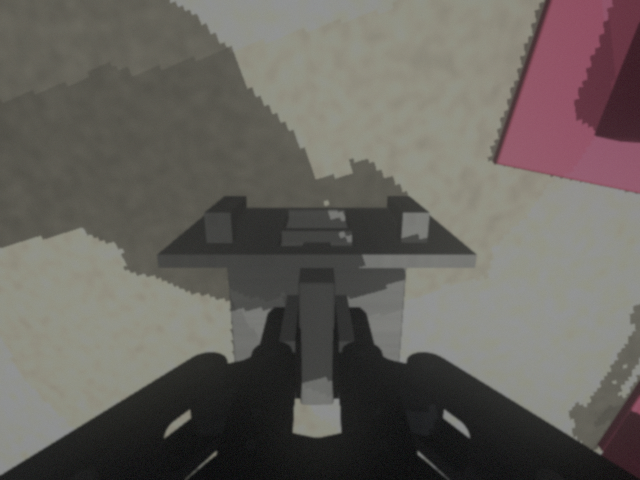

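```bash
python3 - <<'E'
from h import *
c=load('w6');im=c['color'][:,:,::-1]
cv2.imwrite('pics/crop9.png',cv2.convertScaleAbs(np.hstack([cv2.resize(im[230:280,145:195],(400,400),interpolation=2),cv2.resize(im[230:280,440:490],(400,400),interpolation=2)]),alpha=1.5))
E
```

```text
(no output)
```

View pics/crop9.png

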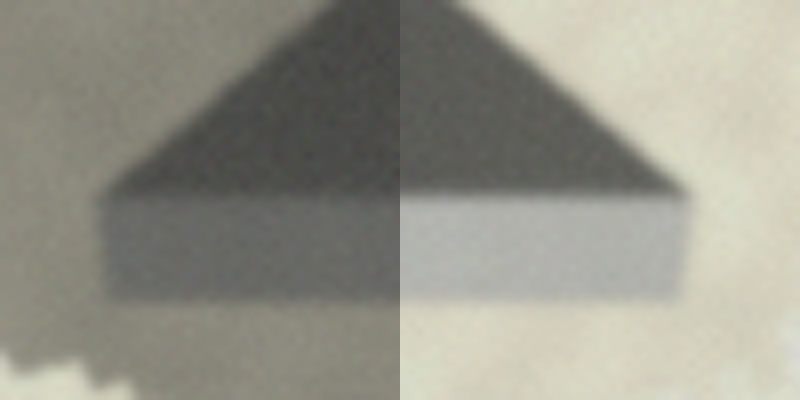

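>>> drive_tool(
  plan="0 0 -20 0;0 0 -50 0;0 0 0 0;0 0 0 0",
)

```text
time_s: 5.95
tcp_pos: [0.4236, -0.2409, 0.2627]
eef_rot: [-0.579, 0.815, 0.001, -0.0]
force: [-0.1, 0.2, -3.6]
opening: 0.011
```

```bash
python3 - <<'E'
from h import *
st(); cam('wrist','w7')
E
```

```text
t 5.95 tcp [ 0.4236 -0.2409  0.2627] yaw -19.25 zax [-1.e-03  7.e-04 -1.e+00] F [-0.1  0.2 -3.6] M [ 0.01  0.14 -0.05] op 0.011
```

View pics/w7.png

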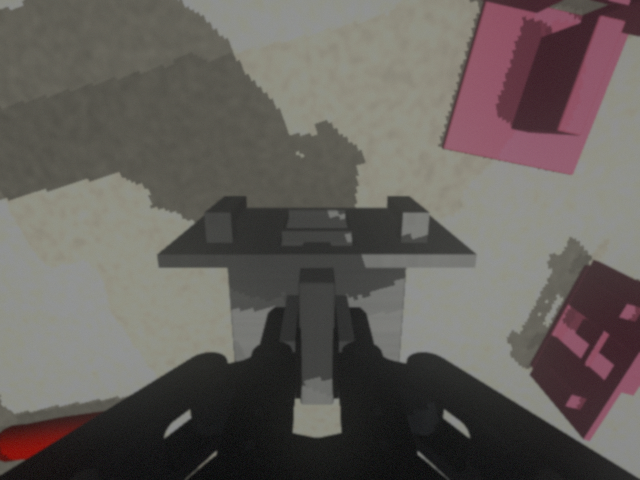

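```bash
python3 - <<'E'
from h import *
c=load('w6')
p=np.array([.4245,-.2411,.1938])
L=onz(c,157.75,254,.062);Rr=onz(c,476.2,254,.062);print(np.linalg.norm(L-Rr));m=(L+Rr)/2
y=np.radians(-19.21);ex=np.array([np.cos(y),np.sin(y)]);ey=np.array([-ex[1],ex[0]])
d=(m-p)[:2];print('rear mid in grip frame (bx,by):',d@ex,d@ey); d2=L-Rr;print(np.degrees(np.arctan2(d2[1],d2[0]))-90)
# using pre-grasp estimate
d=(np.array([.4637,-.2540])-p[:2]);print(d@ex,d@ey)
E
```

```text
0.08971167072887408
rear mid in grip frame (bx,by): 0.04215003428014038 -0.00016408715456854735
-19.22999619470734
0.041261809063452476 0.0007163189311974329
```

>>> drive_tool(
  plan="0 0 -40 -9.6;0 0 -40 -9.6;0 0 -40 -9.6;0 0 -40 -9.6;0 0 0 0",
)

```text
time_s: 6.62
tcp_pos: [0.425, -0.2413, 0.425]
eef_rot: [0.815, -0.579, 0.001, -0.001]
force: [0.1, 0.3, -5.1]
opening: 0.0107
```

```bash
python3 - <<'E'
from h import *
st(.6044,.0023,.42)
E
```

```text
t 6.62 tcp [ 0.425  -0.2413  0.425 ] yaw 19.26 zax [ 3.e-03 -8.e-04 -1.e+00] F [ 0.1  0.3 -5.1] M [-0.07  0.03  0.01] op 0.0107
rem tool mm [-170.8 -249.7    5.3]
```

>>> drive_tool(
  plan="-34 -50 0 0;-34 -50 0 0;-34 -50 0 0;-34 -50 0 0;-34.8 -49.7 0 0",
)

```text
time_s: 7.25
tcp_pos: [0.6047, 0.0041, 0.4202]
eef_rot: [0.814, -0.58, -0.002, 0.002]
force: [1.2, -0.8, -3.3]
opening: 0.0106
```

>>> drive_tool(
  plan="0 0 20 0.1;0 0 0 0;0 0 0 0",
)

```text
time_s: 7.62
tcp_pos: [0.6039, 0.0018, 0.4026]
eef_rot: [0.814, -0.581, -0.001, 0.001]
force: [0.2, 0.2, -3.8]
opening: 0.0108
```

```bash
python3 - <<'E'
from h import *
st(.6044,.0023,.3713);cam('wrist','w8')
E
```

```text
t 7.62 tcp [0.6039 0.0018 0.4026] yaw 19.01 zax [-2.e-03 -8.e-04 -1.e+00] F [ 0.2  0.2 -3.8] M [-0.02 -0.02 -0.  ] op 0.0108
rem tool mm [-0.4 -0.7 31.3]
```

View pics/w8.png

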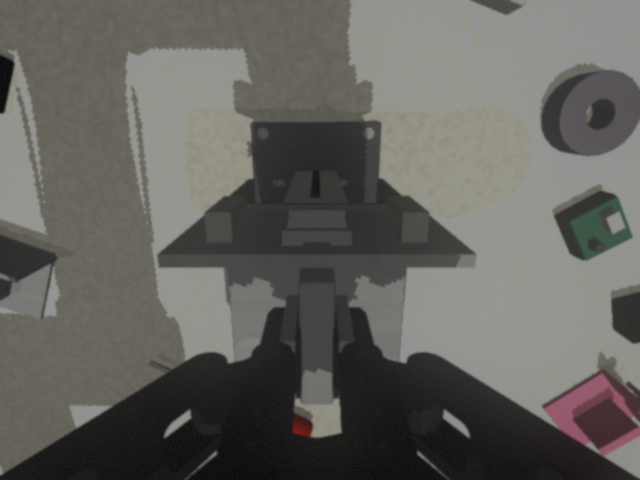

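>>> drive_tool(
  plan="0 0 12 0;0 0 11 0;0 0 0 0;0 0 0 0",
)

```text
time_s: 8.18
tcp_pos: [0.6042, 0.0022, 0.3807]
eef_rot: [0.815, -0.58, 0.0, 0.0]
force: [0.3, 0.6, -3.3]
opening: 0.0108
```

>>> drive_tool(
  plan="0 0 1 0;0 0 1 0;0 0 1 0;0 0 0 0",
)

```text
time_s: 8.68
tcp_pos: [0.6041, 0.0023, 0.3775]
eef_rot: [0.815, -0.58, -0.0, 0.0]
force: [0.5, 0.2, -4.2]
opening: 0.0106
```

>>> drive_tool(
  plan="0 0 1 0;0 0 1 0;0 0 0 0",
)

```text
time_s: 9.05
tcp_pos: [0.6041, 0.0022, 0.3754]
eef_rot: [0.815, -0.58, -0.0, 0.0]
force: [-1.2, -0.2, -3.4]
opening: 0.011
```

>>> drive_tool(
  plan="0 0 1 0;0 0 0 0;0 0 0 0",
)

```text
time_s: 9.43
tcp_pos: [0.6041, 0.0022, 0.3745]
eef_rot: [0.815, -0.58, 0.0, 0.0]
force: [-0.3, -0.1, -4.3]
opening: 0.0111
```

>>> drive_tool(
  plan="0 0 1 0;0 0 0 0;0 0 0 0",
)

```text
time_s: 9.8
tcp_pos: [0.6041, 0.0022, 0.3735]
eef_rot: [0.815, -0.58, 0.0, 0.0]
force: [0.1, 0.1, -4.2]
opening: 0.0109
```

>>> drive_tool(
  plan="0 0 1 0;0 0 0 0;0 0 0 0",
)

```text
time_s: 10.18
tcp_pos: [0.6041, 0.0022, 0.3725]
eef_rot: [0.815, -0.58, -0.0, 0.0]
force: [-0.1, -0.3, -3.5]
opening: 0.0107
```

>>> drive_tool(
  plan="0 0 0.5 0;0 0 0 0;0 0 0 0",
)

```text
time_s: 10.55
tcp_pos: [0.6041, 0.0022, 0.372]
eef_rot: [0.815, -0.58, 0.0, -0.0]
force: [0.7, -0.2, -4.9]
opening: 0.0108
```

>>> drive_tool(
  plan="0 0 0.6 0;0 0 0 0;0 0 0 0",
)

```text
time_s: 10.92
tcp_pos: [0.6041, 0.0022, 0.3718]
eef_rot: [0.815, -0.58, 0.0, -0.0]
force: [-2.3, -0.1, 1.5]
opening: 0.0108
```

>>> drive_tool(
  plan="0 0 0.6 0;0 0 0 0;0 0 0 0",
)

```text
time_s: 11.3
tcp_pos: [0.604, 0.0022, 0.3718]
eef_rot: [0.815, -0.58, 0.0, -0.0]
force: [-5.3, 1.9, 5.8]
opening: 0.0106
```

>>> drive_tool(
  plan="0 0 0.6 0;0 0 0 0;0 0 0 0",
)

```text
time_s: 11.68
tcp_pos: [0.604, 0.0022, 0.3718]
eef_rot: [0.815, -0.58, 0.001, -0.0]
force: [-5.6, 1.6, 9.2]
opening: 0.0108
```

>>> drive_tool(
  plan="0 0 -15 0;0 44 0 0;0 43 0 0;0 0 0 0;0 0 0 0",
)

```text
time_s: 12.3
tcp_pos: [0.5223, -0.0262, 0.386]
eef_rot: [0.815, -0.58, 0.001, -0.001]
force: [0.1, 0.5, -4.1]
opening: 0.0108
```

```bash
python3 - <<'E'
from h import *
st(.5222,-.0262,.3033);cam('wrist','w9');cam('top','t9')
E
```

```text
t 12.3 tcp [ 0.5223 -0.0262  0.386 ] yaw 19.08 zax [ 1.7e-03  3.0e-04 -1.0e+00] F [ 0.1  0.5 -4.1] M [-0.01  0.03 -0.01] op 0.0108
rem tool mm [-0.1  0.2 82.7]
```

View pics/w9.png

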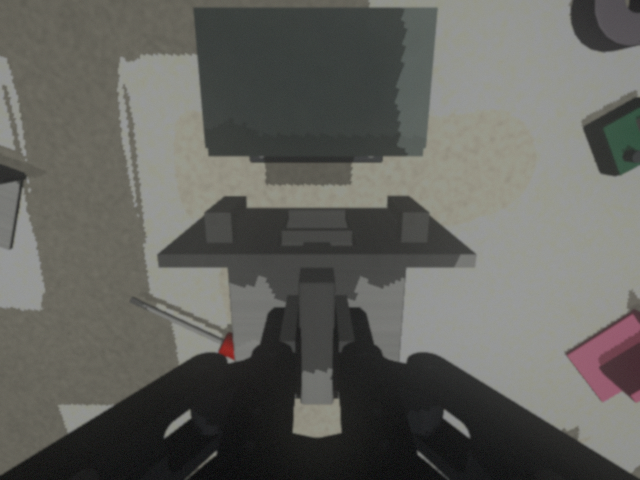

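```bash
python3 - <<'E'
from h import *
c=load('w9');im=c['color'][:,:,::-1]
f=lambda x,y:cv2.resize(im[y-15:y+15,x-15:x+15],(400,300),interpolation=2)
cv2.imwrite('pics/crop10.png',cv2.convertScaleAbs(np.vstack([np.hstack([f(194,17),f(437,17)]),np.hstack([f(207,155),f(428,155)])]),alpha=1.7))
E
```

```text
(no output)
```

View pics/crop10.png

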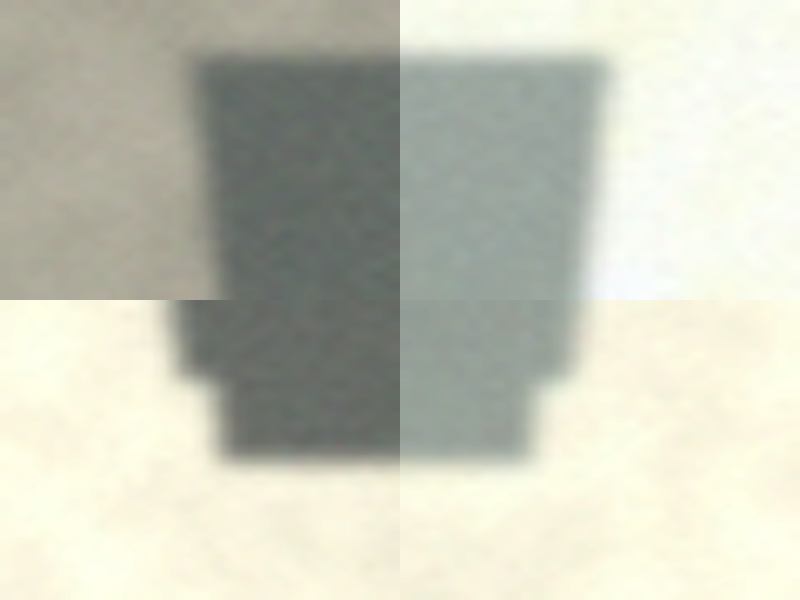

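```bash
python3 - <<'E'
from h import *
c=load('w9');p=np.array([.5223,-.0262]);y=np.radians(19.08);ex=np.array([np.cos(y),np.sin(y)]);ey=np.array([-ex[1],ex[0]])
def rel(u,v,z): d=onz(c,u,v,z)[:2]-p; return np.round([d@ex*1000,d@ey*1000],2)
for n,q,z in(('rear',[(193.85,7.7),(437.5,7.7)],.178),('main front',[(205.65,148),(425.9,148)],.178),('sheet',[(208.65,156),(423.1,156)],.172)): print(n,[rel(*x,z) for x in q])
zb=.386-.1938+.062
print('brk',[rel(*x,zb) for x in[(157.75,254),(476.2,254)]])
E
```

```text
rear [array([121.97,  49.85]), array([121.95, -49.84])]
main front [array([66.1 , 49.94]), array([ 66.07, -49.91])]
sheet [array([62.03, 50.55]), array([ 62.  , -50.58])]
brk [array([42.08, 44.42]), array([ 42.05, -45.32])]
```

>>> drive_tool(
  plan="-0.3 0 40 0;0 0 30 0;0 0 12.7 0;0 0 0 0;0 0 0 0",
)

```text
time_s: 13.02
tcp_pos: [0.5226, -0.0257, 0.3037]
eef_rot: [0.815, -0.58, 0.001, -0.001]
force: [0.7, 0.6, -3.1]
opening: 0.0106
```

```bash
python3 - <<'E'
from h import *
st(.5222,-.0262,.3033)
E
```

```text
t 13.03 tcp [ 0.5226 -0.0257  0.3037] yaw 19.1 zax [ 1.8e-03  1.0e-04 -1.0e+00] F [ 0.7  0.6 -3.1] M [-0.05  0.03 -0.  ] op 0.0106
rem tool mm [0.3 0.6 0.4]
```

>>> drive_tool(
  plan="0 -8 0.3 0;0 0 0 0;0 0 0 0",
)

```text
time_s: 13.4
tcp_pos: [0.5294, -0.0233, 0.3025]
eef_rot: [0.815, -0.58, 0.0, -0.0]
force: [0.1, -0.2, -3.7]
opening: 0.0106
```

>>> drive_tool(
  plan="0 -2 0 0;0 -1 0 0;0 0 0 0",
)

```text
time_s: 13.78
tcp_pos: [0.5323, -0.0223, 0.3022]
eef_rot: [0.815, -0.58, 0.0, -0.0]
force: [0.8, -0.4, -4.3]
opening: 0.0112
```

>>> drive_tool(
  plan="0 -1 0 0;0 -1 0 0;0 0 0 0",
)

```text
time_s: 14.15
tcp_pos: [0.5342, -0.0216, 0.3022]
eef_rot: [0.815, -0.58, 0.0, 0.0]
force: [0.0, -0.0, -3.2]
opening: 0.0106
```

```bash
python3 - <<'E'
from h import *
st(.5411,-.0196,.3033)
E
```

```text
t 14.15 tcp [ 0.5342 -0.0216  0.3022] yaw 19.08 zax [ 0. -0. -1.] F [ 0.  -0.  -3.2] M [-0.05  0.06 -0.01] op 0.0106
rem tool mm [ 0.4 -7.2 -1.1]
```

>>> drive_tool(
  plan="0 0 -0.9 0;0 -1.5 0 0;0 -1 0 0;0 0 0 0",
)

```text
time_s: 14.65
tcp_pos: [0.5365, -0.0208, 0.3031]
eef_rot: [0.815, -0.58, -0.0, 0.0]
force: [0.0, 0.4, -3.5]
opening: 0.011
```

>>> drive_tool(
  plan="0 -1.5 0 0;0 -1 0 0;0 0 0 0",
)

```text
time_s: 15.02
tcp_pos: [0.5389, -0.02, 0.3031]
eef_rot: [0.815, -0.58, 0.0, 0.0]
force: [-0.2, 0.0, -3.9]
opening: 0.0102
```

```bash
python3 - <<'E'
from h import *
st(.5411,-.0196,.3033); cam('wrist','w10'); cam('top','t10')
E
```

```text
t 15.03 tcp [ 0.5389 -0.02    0.3031] yaw 19.08 zax [ 0. -0. -1.] F [-0.2  0.  -3.9] M [-0.05  0.07  0.02] op 0.0102
rem tool mm [ 0.3 -2.2 -0.2]
```

View pics/w10.png

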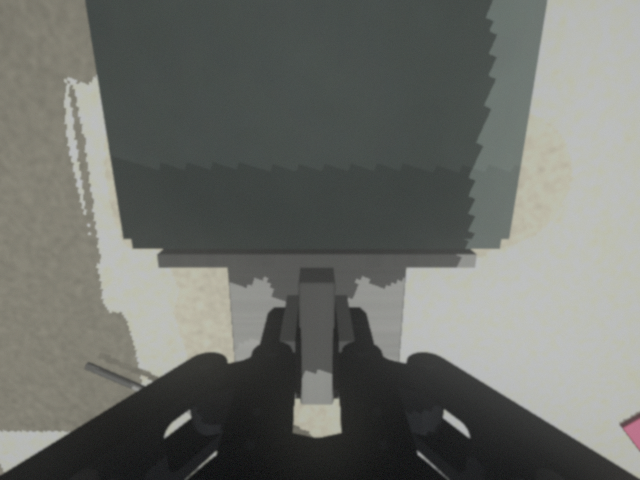

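>>> drive_tool(
  plan="0 -1 0 0;0 0 0 0;0 0 0 0",
)

```text
time_s: 15.5
tcp_pos: [0.5397, -0.0197, 0.3031]
eef_rot: [0.815, -0.58, -0.0, 0.0]
force: [0.5, 0.8, -3.5]
opening: 0.0105
```

>>> drive_tool(
  plan="0 -0.6 0 0;0 0 0 0;0 0 0 0",
)

```text
time_s: 15.88
tcp_pos: [0.5403, -0.0195, 0.3031]
eef_rot: [0.815, -0.58, -0.0, 0.0]
force: [-0.1, 0.4, -5.1]
opening: 0.0107
```

>>> drive_tool(
  plan="0 -0.5 0 0;0 0 0 0;0 0 0 0",
)

```text
time_s: 16.25
tcp_pos: [0.5408, -0.0193, 0.3031]
eef_rot: [0.815, -0.58, -0.0, 0.0]
force: [0.8, -0.4, -4.5]
opening: 0.0106
```

>>> drive_tool(
  plan="0 -0.4 0 0;0 0 0 0;0 0 0 0",
)

```text
time_s: 16.62
tcp_pos: [0.5412, -0.0192, 0.3031]
eef_rot: [0.815, -0.58, 0.0, 0.0]
force: [-1.0, -0.3, -4.5]
opening: 0.0108
```

>>> drive_tool(
  plan="0 -0.5 0 0;0 0 0 0;0 0 0 0",
)

```text
time_s: 17.0
tcp_pos: [0.5414, -0.0191, 0.303]
eef_rot: [0.814, -0.58, -0.0, 0.0]
force: [-1.9, -0.2, -3.8]
opening: 0.0108
```

>>> drive_tool(
  plan="0 -0.5 0 0;0 0 0 0;0 0 0 0",
)

```text
time_s: 17.38
tcp_pos: [0.5416, -0.0191, 0.303]
eef_rot: [0.814, -0.58, -0.0, 0.001]
force: [-4.7, -0.8, -1.6]
opening: 0.011
```

>>> drive_tool(
  plan="0 0.6 0 0;0 0 2 0;0 0 2 0;0 0 0 0",
)

```text
time_s: 17.88
tcp_pos: [0.5415, -0.0192, 0.2988]
eef_rot: [0.815, -0.58, -0.0, 0.0]
force: [-3.3, -1.5, -4.3]
opening: 0.0107
```

>>> drive_tool(
  plan="0 0 1 0;0 0 1 0;0 0 0 0",
)

```text
time_s: 18.25
tcp_pos: [0.5414, -0.0192, 0.297]
eef_rot: [0.815, -0.58, -0.0, 0.0]
force: [-3.7, -1.7, -2.0]
opening: 0.0108
```

>>> drive_tool(
  plan="0 0 1 0;0 0 1 0;0 0 0 0",
)

```text
time_s: 18.62
tcp_pos: [0.5414, -0.0192, 0.2956]
eef_rot: [0.815, -0.58, 0.0, 0.0]
force: [-5.7, -1.5, 3.5]
opening: 0.0109
```

>>> drive_tool(
  plan="0 0 1 0;0 0 1 0;0 0 0 0",
)

```text
time_s: 19.0
tcp_pos: [0.5413, -0.0193, 0.2944]
eef_rot: [0.815, -0.58, 0.0, 0.0]
force: [-9.9, -2.6, 8.9]
opening: 0.0107
```

>>> drive_tool(
  plan="0 0 1 0;0 0 1 0;0 0 0 0",
)

```text
time_s: 19.38
tcp_pos: [0.5413, -0.0195, 0.293]
eef_rot: [0.815, -0.58, 0.001, -0.0]
force: [-7.3, -3.0, 5.9]
opening: 0.0107
```

>>> drive_tool(
  plan="0 0 1 0;0 0 1 0;0 0 0 0",
)

```text
time_s: 19.75
tcp_pos: [0.5409, -0.0194, 0.2889]
eef_rot: [0.814, -0.58, -0.001, 0.001]
force: [-6.5, -2.0, -2.3]
opening: 0.0107
```

>>> drive_tool(
  plan="0 0 1.5 0;0 0 1.5 0;0 0 0 0",
)

```text
time_s: 20.12
tcp_pos: [0.5408, -0.0193, 0.2852]
eef_rot: [0.814, -0.58, -0.001, 0.001]
force: [-3.7, -1.1, -7.2]
opening: 0.0106
```

>>> drive_tool(
  plan="0 0 1 0;0 0 1 0;0 0 0 0",
)

```text
time_s: 20.5
tcp_pos: [0.5414, -0.0191, 0.2839]
eef_rot: [0.815, -0.58, -0.0, 0.0]
force: [-3.7, -2.4, -7.3]
opening: 0.0105
```

>>> drive_tool(
  plan="0 0 1 0;0 0 0.5 0;0 0 0 0",
)

```text
time_s: 20.88
tcp_pos: [0.5414, -0.0192, 0.283]
eef_rot: [0.815, -0.58, 0.0, 0.0]
force: [-6.6, -0.6, -1.0]
opening: 0.0107
```

```bash
python3 - <<'E'
from h import *
st(.5415,-.0191,.2818); cam('wrist','w11')
E
```

```text
t 20.88 tcp [ 0.5414 -0.0192  0.283 ] yaw 19.08 zax [-1.e-04 -1.e-04 -1.e+00] F [-6.6 -0.6 -1. ] M [-0.52  2.2  -0.1 ] op 0.0107
rem tool mm [-0.  -0.1  1.2]
```

View pics/w11.png

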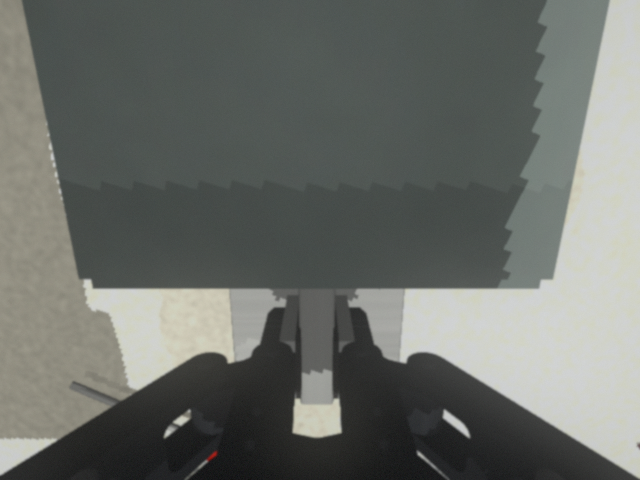

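>>> drive_tool(
  plan="0 0 0.7 0;0 0 0 0;0 0 0 0",
)

```text
time_s: 21.3
tcp_pos: [0.5414, -0.0192, 0.2824]
eef_rot: [0.815, -0.58, 0.0, 0.0]
force: [-6.7, -2.4, -0.3]
opening: 0.0104
```

>>> drive_tool(
  plan="0 0 0.7 0;0 0 0 0;0 0 0 0",
)

```text
time_s: 21.68
tcp_pos: [0.5414, -0.0192, 0.2818]
eef_rot: [0.815, -0.58, 0.0, 0.0]
force: [-6.4, -2.0, 0.5]
opening: 0.0106
```

>>> drive_tool(
  plan="0 0 0.7 0;0 0 0 0;0 0 0 0",
)

```text
time_s: 22.05
tcp_pos: [0.5414, -0.0193, 0.2817]
eef_rot: [0.815, -0.58, 0.0, 0.0]
force: [-9.5, -1.1, 6.3]
opening: 0.0106
```

>>> drive_tool(
  plan="0 0 0.8 0;0 0 0 0;0 0 0 0",
)

```text
time_s: 22.42
tcp_pos: [0.5413, -0.0193, 0.2816]
eef_rot: [0.815, -0.58, 0.0, -0.0]
force: [-12.6, -0.5, 12.2]
opening: 0.0109
```

>>> drive_tool(
  plan="0 0 0.8 0;0 0 0 0;0 0 0 0",
)

```text
time_s: 22.8
tcp_pos: [0.5413, -0.0193, 0.2815]
eef_rot: [0.815, -0.58, 0.001, -0.0]
force: [-14.6, -0.8, 18.5]
opening: 0.0107
```

```bash
python3 - <<'E'
from h import *
st(); cam('top','t12')
im=load('t12')['color'][:,:,::-1]
cv2.imwrite('pics/t12c.png',cv2.convertScaleAbs(cv2.resize(im[150:290,220:380],(640,560),interpolation=2),alpha=1.6))
E
```

```text
t 22.8 tcp [ 0.5413 -0.0193  0.2815] yaw 19.12 zax [ 1.e-03 -4.e-04 -1.e+00] F [-14.6  -0.8  18.5] M [-0.02  5.23 -0.11] op 0.0107
```

View pics/t12c.png

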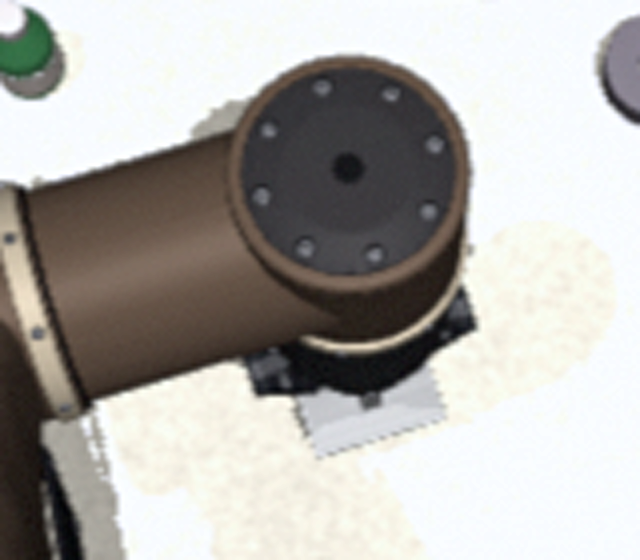

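>>> drive_tool(
  plan="0 0.6 -1.3 0;0 0.4 -1 0;0 0 0 0;0 0 0 0",
)

```text
time_s: 23.35
tcp_pos: [0.5412, -0.0192, 0.2817]
eef_rot: [0.815, -0.58, 0.001, -0.0]
force: [-2.9, -0.7, 1.5]
opening: 0.0109
```

```bash
python3 - <<'E'
from h import *
st()
E
```

```text
t 23.35 tcp [ 0.5412 -0.0192  0.2817] yaw 19.1 zax [ 1.4e-03  1.0e-04 -1.0e+00] F [-2.9 -0.7  1.5] M [-0.29  1.07 -0.05] op 0.0109
```

>>> drive_tool(
  plan="0 0 -0.6 0;0 0 -0.6 0;0 0 0 0",
)

```text
time_s: 23.72
tcp_pos: [0.5409, -0.0192, 0.2825]
eef_rot: [0.815, -0.58, 0.0, -0.0]
force: [-0.2, 0.3, -4.1]
opening: 0.0104
```

>>> drive_tool(
  plan="0 0 0.8 0;0 0 0 0;0 0 0 0",
)

```text
time_s: 24.1
tcp_pos: [0.5408, -0.0193, 0.2818]
eef_rot: [0.815, -0.58, 0.0, -0.0]
force: [0.7, 1.6, -2.8]
opening: 0.0102
```

>>> drive_tool(
  plan="0 0 0.6 0;0 0 0.5 0;0 0 0.5 0;0 0 0 0",
)

```text
time_s: 24.6
tcp_pos: [0.5408, -0.0194, 0.2812]
eef_rot: [0.815, -0.58, 0.001, -0.0]
force: [-5.4, 1.3, 8.9]
opening: 0.0106
```

>>> drive_tool(
  plan="0 0 -0.5 0;0 0 0 0;0 0 0 0",
)

```text
time_s: 24.98
tcp_pos: [0.5408, -0.0194, 0.2814]
eef_rot: [0.815, -0.58, 0.0, -0.0]
force: [-3.4, 1.2, 6.9]
opening: 0.0107
```

>>> drive_tool(
  plan="0 0 0 0;0 0 0 0;0 0 0 0;0 0 0 0;0 0 0 0",
  claw=0.5,
)

```text
time_s: 25.6
tcp_pos: [0.5406, -0.0194, 0.2805]
eef_rot: [0.815, -0.58, -0.0, 0.0]
force: [0.1, -0.1, 0.0]
opening: 0.0428
```

>>> drive_tool(
  plan="0 0 -20 0;0 0 -50 0;0 0 -50 0;0 40 0 0;0 0 0 0",
)

```text
time_s: 26.22
tcp_pos: [0.5009, -0.0331, 0.4014]
eef_rot: [0.814, -0.58, 0.0, -0.001]
force: [1.5, 0.5, -0.2]
opening: 0.0431
```

```bash
python3 - <<'E'
from h import *
st(); cam('wrist','w13'); cam('top','t13'); cam('scene','s13')
E
```

```text
t 26.23 tcp [ 0.5009 -0.0331  0.4014] yaw 19.05 zax [ 0.0012  0.001  -1.    ] F [ 1.5  0.5 -0.2] M [ 0.   -0.05 -0.02] op 0.0431
```

View pics/w13.png

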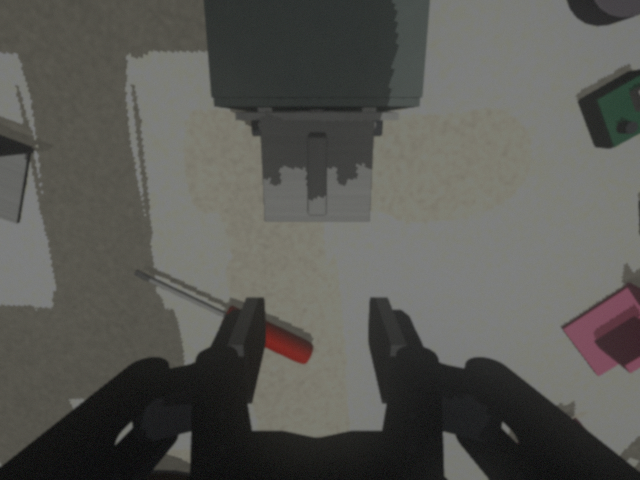

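View pics/s13.png

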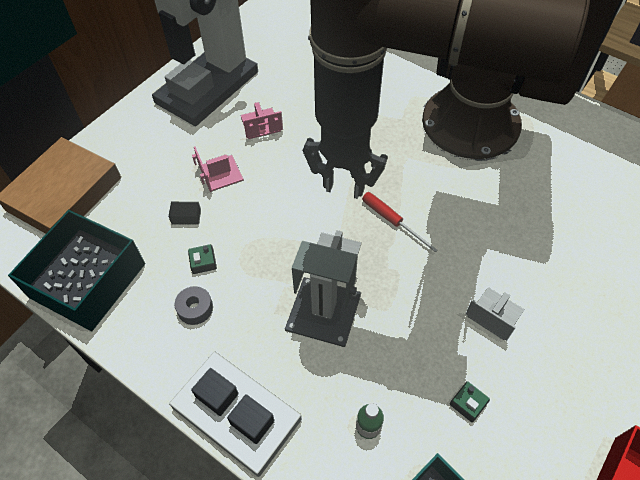

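```bash
python3 - <<'E'
from h import *
c=load('w13');im=c['color'][:,:,::-1]
cv2.imwrite('pics/crop13.png',cv2.convertScaleAbs(cv2.resize(im[80:230,220:420],(800,600),interpolation=2),alpha=1.6))
t=load('t13')['color'][:,:,::-1];cv2.imwrite('pics/t13c.png',cv2.convertScaleAbs(cv2.resize(t[150:290,220:380],(640,560),interpolation=2),alpha=1.6))
F=np.array([.5808,-.0059]);y=np.radians(19.1);ex=np.array([np.cos(y),np.sin(y)]);ey=np.array([-ex[1],ex[0]])
for z in(.088,.093,.098):
  for u,v in((264,221),(371,221)): d=onz(c,u,v,z)[:2]-F; print(z,d@ex*1000,d@ey*1000)
def b(x,yy,z): return proj(c,[*(F+x*ex+yy*ey),z])
print([np.round(b(-.08,s*.04,.093),1) for s in(1,-1)],[np.round(b(-.062,s*.006,.138),1) for s in(1,-1)],[np.round(b(-.014,s*.006,.138),1) for s in(1,-1)],[np.round(b(-.004,s*.045,.150),1) for s in(1,-1)])
E
```

```text
0.088 -79.70774357853044 40.5450979060778
0.088 -79.7872979856872 -41.34731143966795
0.093 -78.4144003812124 39.82842164078269
0.093 -78.49254887811549 -40.61675954868659
0.098 -77.12105718389425 39.111745375487544
0.098 -77.19779977054375 -39.88620765770519
[array([263.9, 223. ]), array([370.1, 222.9])] [array([307.4, 213.6]), array([326.5, 213.6])] [array([306.7, 134. ]), array([327.1, 134. ])] [array([235.1, 115.9]), array([398.7, 115.7])]
```

View pics/crop13.png

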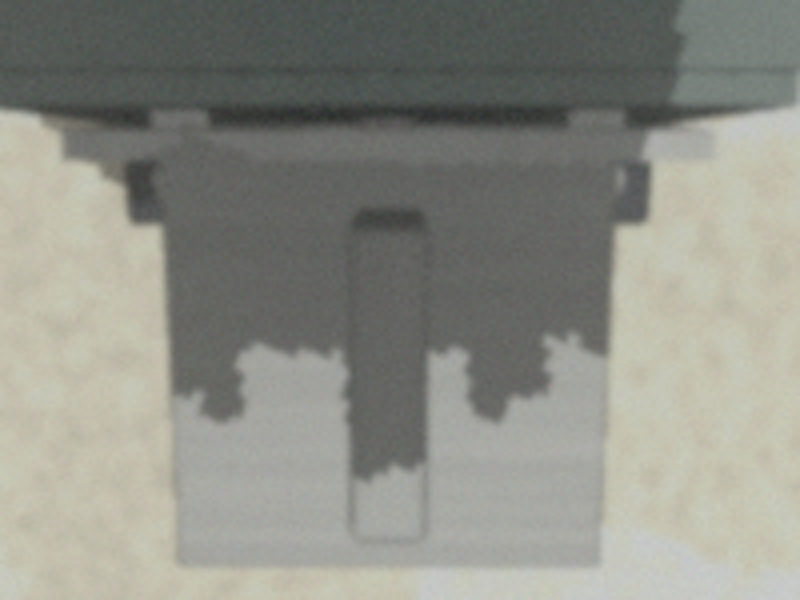

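View pics/t13c.png

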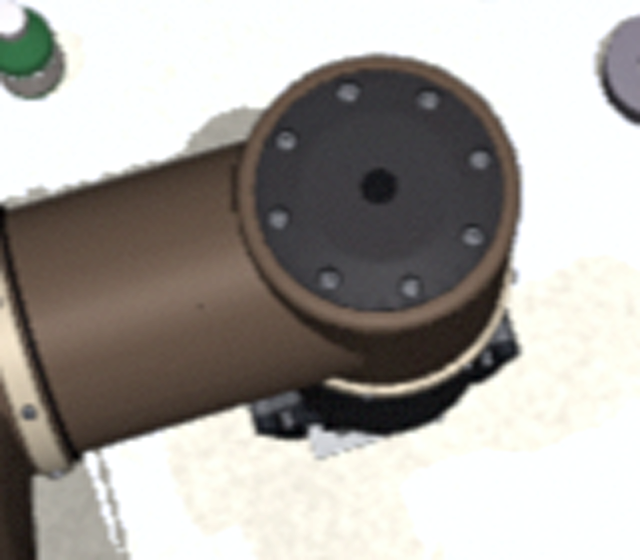

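```bash
python3 - <<'E'
from h import *
print(robot.job_done()); st()
E
```

```text
the job is handed in; nothing more can be done
None
the job is handed in; nothing more can be done
```

The bracket is hooked into both slots, pushed past the ball catch and home. It is released, and the job was handed in at about 26 s of the 61 s allowed.

- **Head height:** I set the bracket lightly on the head's top to feel for it. The slots' lower ends are about 132 mm above the bench, 2 mm above nominal.
- **Mounting:** The tabs went in with no resistance, and pressing flush with the face took about 5 N. The ball gave way at about 9 N. The bracket then hit a hard stop at TCP height 0.2817 m, against a predicted 0.2818 m. The highest reading while pushing was about 24 N.
- **Lock:** I take it as locked because the ball's sideways push on the bracket dropped to zero once home. I lifted it only 0.8 mm, which met nothing beyond the bracket's weight, so I did not pull against the catch itself.
- **After release:** The last wrist picture shows both tabs in the slots and the shelf end where home should put it, to within about 1–2 mm. The top edge stands about 2 mm off the face. That matches the bracket leaning out by the 1.5 mm play in its hooks.
- **Bystanders:** By eye, nothing else moved between the first and last scene pictures. The gripper is clear of everything.

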